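Make the carton rack ready for loading

TASK

Take the flat carton off the sloping stand and stand it upright on its long thin edge inside the shallow tray, and let go of it. Then pull the rack's spring-loaded pusher out towards the rack's low front until its side pointers line up with the marks, the upright fins of the small dark clips on the outside of the rails, and keep it there: finish while still holding the pusher at the marks, so that I can load the carton myself. Leave the spice jar, mug, tin, tealight and white pot where they are.

Things in the scene. Friction and masses are not known exactly. Their poses are not given: they have to be found in the camera images.
- carton: Loose flat pale carton on the stand, 22 x 104 x 86 mm, 0.12 kg. Origin: centre of the long thin face (22 x 104 mm) it shall stand on, its lower edge on the stand. Own x: through the 22 mm thickness, y: along the 104 mm, z: from this edge to the opposite one, 86 mm away (up once it stands). On the stand z leans back: 50 deg above level, towards the stand's -x; y is parallel to the stand's y.
- stand: Fixed steel easel, base 105 x 90 x 6 mm, origin under its centre. Two rests, 10 mm wide, at y = +-36 mm, slope down to +x at 50 deg from level and carry the lower 60 of the carton's 86 mm, with lips at the foot; its top edge overhangs, free to pinch across the 22 mm between the rests with a tool tilted 40 deg (pointing down and to the stand's +x). Carton's origin at x = 38, z = 48 mm here.
- tray: Fixed shallow wooden tray, 88 mm (x) by 154 mm (y) outside, inside 80 x 146 mm, rim 10 mm high. Origin: centre of the underside.
- tray_floor (a point): Centre of the tray's inner floor, 5 mm above the worktop.
- rack: Fixed wooden rack, 240 mm (x) by 126 mm (y), origin at the centre of its underside. Floor 10 mm, side rails 32 mm high, end wall 90 mm high at +x, low front (26 mm) at -x, nearest the robot. Two cartons like the loose one stand fixed against the end wall, tops 96 mm high.
- pusher (a joint): Spring-return pusher of the rack, a grey upright plate that slides along the rack's x: 0 = home against the cartons, grows (m) as it is pulled towards the rack's -x (front), end of travel 0.12. The spring pulls it home with 4 N at 0, rising 90 N per m (about 11 N at 0.08); let go, it returns.
- pusher_grip (a point): Point in the pusher's upright grip, a paddle 14 mm thick (rack's x), 46 mm wide (y), its top 158 mm above the worktop; this point is 138 mm high, 20 mm under the top. Beside it the next highest things, the plate and cartons, end 106 mm high. It moves with the pusher.
- pusher_pointer (a point): Midpoint between the pusher's two side pointers (small tabs that reach over the rails, 36 mm high, 71 mm either side of the middle). It moves with the pusher.
- rail_mark: The mark: a pair of small dark steel clips with upright fins 3 mm thick, one on the outside of each rail, 47 mm high. Its origin is midway between them on the rack's underside; its axes are the rack's. The pusher is at the mark when pusher_pointer has the same position as this origin along the rack's x (50 to 85 mm of pull from home).
- spice_jar: Bystander: spice jar with gold cap, 42 x 42 x 96 mm, origin at the centre of its underside.
- mug: Bystander: plain green mug, 86 x 118 x 96 mm, origin at its underside.
- tin: Bystander: small food tin, 57 mm across, 72 mm high, origin at the centre of its underside.
- tealight: Bystander: tealight candle, 38 mm across, 15 mm high, origin at the centre of its underside.
- white_pot: Bystander: small white pot with a tan lid, 62 mm across, 35 mm high, origin at the centre of its underside.
There are look-alikes about, which are no part of the job. Several things have the shape of the tray; the one meant has the colours described above.

How it is judged:
On the way, in this order (a step that is already met when the one before it is completed fails the run):
1. the carton stands upright on its long thin edge in the tray, let go, and the pusher is still at home (angle between carton's own z axis and vertical below 0.12 rad and z of carton in the frame of tray_floor between -0.004 and 0.005 m and x of carton in the frame of tray_floor between -0.032 and 0.032 m and y of carton in the frame of tray_floor between -0.028 and 0.028 m and contact force between the fingers and carton below 0.1 N and linear speed of carton below 0.03 m/s and value of joint pusher below 0.015 m), for 0.2 s.
2. the pusher is held at the marks (x of pusher_pointer in the frame of rail_mark between -0.006 and 0.006 m and contact force between any of the fingers, the arm and pusher above 2 N), for 0.3 s.
At the end, for the whole second after the job is handed in: The robot itself still holds the pusher with its pointers within 6 mm of the marks along the rack; the carton stands on its long thin edge (within 7 deg of upright) on the floor of the tray, at rest and not touched (all of step 2 and contact force between carton and pusher below 0.1 N and angle between carton's own z axis and vertical below 0.12 rad and z of carton in the frame of tray_floor between -0.004 and 0.005 m and x of carton in the frame of tray_floor between -0.032 and 0.032 m and y of carton in the frame of tray_floor between -0.028 and 0.028 m and contact force between each of the arm, the fingers and carton below 0.1 N and linear speed of carton below 0.03 m/s); the arm keeps its last pose, push and grip.
It fails at once if a bystander is shifted more than 30 mm or knocked over (distance of any of spice_jar, mug, tin, tealight, white_pot from where it was at the start of the episode above 0.03 m or angle between any of spice_jar, mug, tin, tealight, white_pot's own z axis and vertical above 0.5 rad).
It also fails if it takes over 61 s, if anything falls off the work surface, if the arm or the gripper's body presses on something with over 40 N, if the wrist force passes 120 N, or if a joint passes its speed limit or range.

ROBOT

A 6-joint arm with a two-finger parallel gripper is mounted at the origin on a cart in front of the work surface, level with it; the furniture and walls round the work are solid. World frame = base frame: x ahead of the robot, y to its left, z up, the work surface at z = 0. Lengths are in m, angles in rad, forces in N, time in s.
With the tool pointing down it reaches from about 0.275 to 0.75 m from the base axis. Payload 10.2 kg.
Tool frame: the origin (TCP) lies where the fingers leave the gripper's body, on its centre line; the fingertips stand robot.tips_ahead ahead of it and the grasp point (between the pads) lies 54 mm ahead of it (robot.tips_ahead is the distance from the TCP to the fingertips, in m); z points along the fingers, y is the line along which they close (so a half turn about z gives the same grasp; the last joint's range is limited). The gripper opens to 85 mm and grips with 20 to 120 N. Pads are 22 mm wide; open, the fingers measure 114 mm over their backs; the gripper's body (76 mm by 85 mm) begins 54 mm behind the grasp point. The pads swing forward as they close: fully open they stand 13 mm farther back than shut.
Start: joints at [-1.563, 0.313, 1.498, -0, 1.331, -0.223], TCP at [0.12, -0.511, 0.304] pointing down, gripper open.
Joint ranges: [-2.94, 2.94], [-0.97, 2.17], [0.19, 2.56], [-1.23, 4.37], [0.02, 3.11], [-2.88, 2.88]. Speed limits (rad/s): [2.39, 2.39, 3.01, 3.14, 3.14, 3.14].

INTERFACE

Orientations are given as a unit quaternion [x, y, z, w].
In Python, from station import robot, viewer, job gives the robot as it stands.
- The arm moves only by the tool move_arm, never from a script. Its argument "moves" is a list of rows, each a list of 5 numbers: the opening, from 0 (shut) to 1 (fully open), then the shift along the tool's x, y, z in mm, then the turn about the tool's z in rad. In form: [[hand, tx, ty, tz, spin], ...]. A call has 1 to 20 rows; each row shifts and turns the commanded pose from where the row before left it, along the tool's axes as they then stand; what a row does not reach is not made up. A row lasts 1/10 s, in which the tool goes at most 50 mm and 8.59 degrees, less where a joint would pass 70% of its speed; a pose out of reach is approached as far as the arm can. A call with a gripper value outside its range is refused whole. The fingers move at their own pace and stop on an object; "newtons" is the grip in N (left out, the last holds). Time passes only in rows, so rows that do not move let the fingers close. It gives the time, the measured TCP pose, the force, the opening and the grip force at its end, in the units of the state.
- robot.get_obs(): the state, without advancing time (a new reading comes with each control period).
- viewer.camera(name): name is "side" or "top" or "wrist"; returns a dict with "frame" (480x640x3 uint8, red, green, blue), "depth" (480x640 float32, m along the optical axis (not along the pixel's ray), 0 where there is no reading), "fovy" (degrees; the focal length in pixels is half the picture's height over the tangent of half this angle, whatever the lens; pixels are square), "cx", "cy" (the principal point, pixels), "origin" and "rotation" of the camera in the world; the wrist camera has in their place "mount" (4x4, takes a point from camera to tool coordinates, whose origin is the TCP and whose axes are the flange's). Camera axes: x right, y up, looking along -z (the intrinsics and any distortion apply to the point x, -y, -z); pixel columns grow to the right and rows downward; lengths in m; the calibration is good to about 2 mm. A picture is of the moment at which its call begins: read the wrist's pose just before it.
- job.sign_off(): hands the job in; it is judged then, once.
The state is a dict: "time_s": time; "joints": joint angles; "joint_velocities": joint speeds; "effort": joint torques, N m; "tool_pos": TCP position; "orientation": TCP orientation; "force": force on the tool from outside, world axes, zero at the start; "ft_torque": the same for the moment, N m; "width": finger opening in m; "grip_force": force on a finger pad.
Only numpy, scipy, OpenCV 4.12 (cv2) and the standard library are available. Lean on these libraries where they do the work, as an engineer would, in place of code of your own. Each camera call takes 0.05 s, during which the arm holds its last target. There are 200 camera calls.

## Working session

There is one attempt and no reset: what is moved stays moved. The work goes in short steps, Python scripts to look and compute and a tool call to move; the robot and the scene stay as the last step left them, time stands still between calls to the robot, and variables do not carry over. Pictures are saved under pics/ and viewed, at most 10 in all, crops included, and the job is handed in when it is done.

Besides the shell and the picture viewer there is one more tool, called after ">>>" as name(argument=value, ...) on one line, values as JSON. move_arm: Moves the arm, as the interface text tells. Its arguments: {"type":"object","properties":{"moves":{"type":"array","items":{"type":"array","items":{"type":"number"}}},"newtons":{"type":"number"}},"required":["moves"]}

```bash
mkdir -p pics; ls
cat > h.py <<'E'
import numpy as np,cv2
from station import robot,viewer,job
from scipy.spatial.transform import Rotation as R
def save(n,c):
    cv2.imwrite(f'pics/{n}.png',c['frame'][:,:,::-1])
def pts(c,obs=None):
    f=240/np.tan(np.radians(c['fovy'])/2)
    v,u=np.mgrid[0:480,0:640]
    d=c['depth'];P=np.stack([(u-c['cx'])/f*d,-(v-c['cy'])/f*d,-d],-1)
    if 'mount' in c:
        M=c['mount'];P=P@M[:3,:3].T+M[:3,3]
        return P@R.from_quat(obs['orientation']).as_matrix().T+obs['tool_pos']
    return P@np.array(c['rotation']).T+c['origin']
E
python3 - <<'E'
from h import *
o=robot.get_obs();print(o, robot.tips_ahead)
for n in ['side','top']:
    c=viewer.camera(n);save(n,c);np.savez(n,P=pts(c),f=c['frame'],d=c['depth'])
    print({k:v for k,v in c.items() if k not in('frame','depth')})
E
```

```text
pics
{'time_s': 0.0, 'joints': array([-1.56338919e+00,  3.13448338e-01,  1.49843860e+00,  9.86348865e-06,
        1.33096135e+00, -2.23418376e-01]), 'joint_velocities': array([0.00018508, 0.00028237, 0.00145602, 0.00112892, 0.00061003,
       0.00194528]), 'effort': array([ 5.98526221e-04, -4.12265182e+01, -2.59742814e+01, -1.76987924e-04,
        4.05050538e-03,  1.50976166e-05]), 'tool_pos': array([ 0.12008945, -0.51091773,  0.30333529]), 'orientation': array([ 9.93347277e-01,  1.15155520e-01,  7.24377647e-05, -6.23640755e-04]), 'force': array([ 0.38703258, -0.82063665, -0.44736678]), 'ft_torque': array([8.45123810e-03, 6.99621438e-05, 5.04878798e-02]), 'grip_force': 0.0, 'width': 0.08522415895292378} 0.0726Traceback (most recent call last):
  File "<stdin>", line 4, in <module>
  File "h.py", line 13, in pts
    return P@np.array(c['rotation']).T+c['origin']
           ~^~~~~~~~~~~~~~~~~~~~~~~~~~
ValueError: matmul: Input operand 1 has a mismatch in its core dimension 0, with gufunc signature (n?,k),(k,m?)->(n?,m?) (size 4 is different from 3)
```

```bash
sed -i "s/np.array(c\['rotation'\])/R.from_quat(c['rotation']).as_matrix()/" h.py
python3 - <<'E'
from h import *
for n in ['side','top']:
    c=viewer.camera(n);save(n,c);np.savez(n,P=pts(c),f=c['frame'],d=c['depth'])
    print({k:v for k,v in c.items() if k not in('frame','depth')})
E
```

```text
{'fovy': 53.59683789012749, 'cx': 314.7686976572915, 'cy': 237.17084999984877, 'origin': array([-0.32575223,  0.87045062,  0.90173867]), 'rotation': array([-0.1679265 ,  0.45658799,  0.81922555, -0.30364057])}
{'fovy': 54.16484667193505, 'cx': 328.49887649718295, 'cy': 235.77984597847217, 'origin': array([ 0.37921843, -0.07958185,  1.38184262]), 'rotation': array([ 0.04657079, -0.02963586, -0.70066511,  0.71135172])}
```

View pics/top.png

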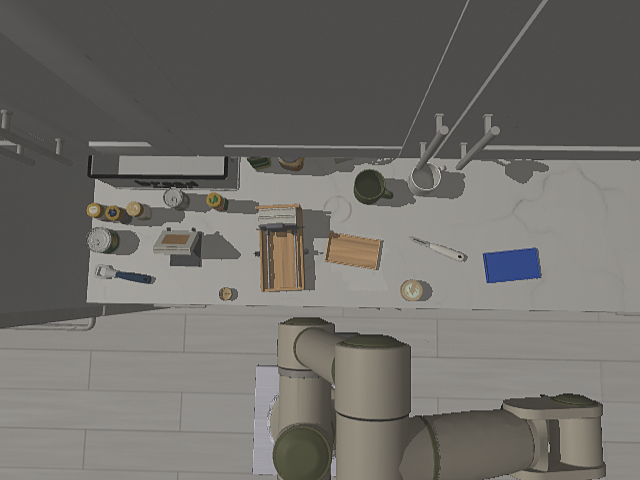

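View pics/side.png

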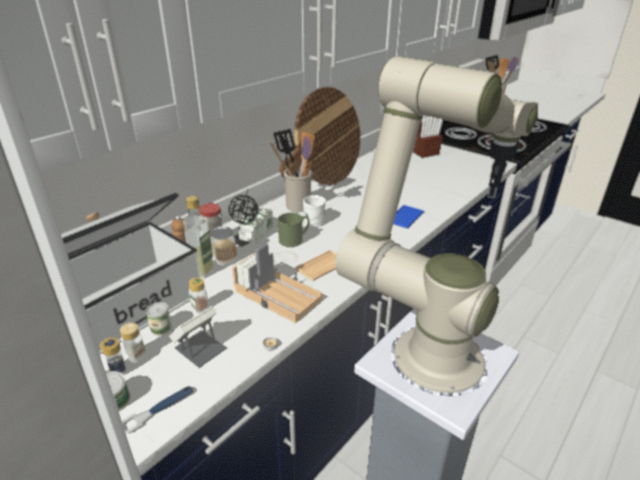

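Run:
```python
from h import *
d=np.load('top.npz');P=d['P'];f=d['f']
for u,v in [(60+60,240),(230,250),(354,250),(335,237),(512,265),(280,270),(176,240),(275,229),(278,212),(228,294),(412,290),(470,200),(210,280),(338,208),(300,180)]:
    print((u,v),P[v,u].round(4),f[v,u])
c=f[180:310,140:400]
c=cv2.resize(c,None,fx=3,fy=3,interpolation=cv2.INTER_CUBIC);cv2.imwrite('pics/crop1.png',c[:,:,::-1])
```

```text
(120, 240) [0.507  0.5772 0.002 ] [88 86 86]
(230, 250) [ 0.4826  0.2479 -0.0064] [95 94 91]
(354, 250) [ 0.4874 -0.1211  0.001 ] [155 124  94]
(335, 237) [ 0.5249 -0.0645  0.0029] [86 73 58]
(512, 265) [ 0.45   -0.5799  0.0051] [ 52  73 132]
(280, 270) [0.4248 0.0946 0.0115] [160 131  96]
(176, 240) [0.5013 0.3783 0.0878] [109  89  66]
(275, 229) [0.5315 0.0967 0.1253] [54 53 53]
(278, 212) [0.583  0.0941 0.0943] [155 153 143]
(228, 294) [0.3526 0.2464 0.0036] [130 115  87]
(412, 290) [ 0.3732 -0.2857  0.0356] [147 131 103]
(470, 200) [ 0.6422 -0.4648 -0.0058] [151 149 144]
(210, 280) [ 0.3926  0.3028 -0.002 ] [158 156 152]
(338, 208) [ 0.6132 -0.0721 -0.0056] [151 147 143]
(300, 180) [ 0.6968  0.0435 -0.0036] [155 154 148]
```

View pics/crop1.png

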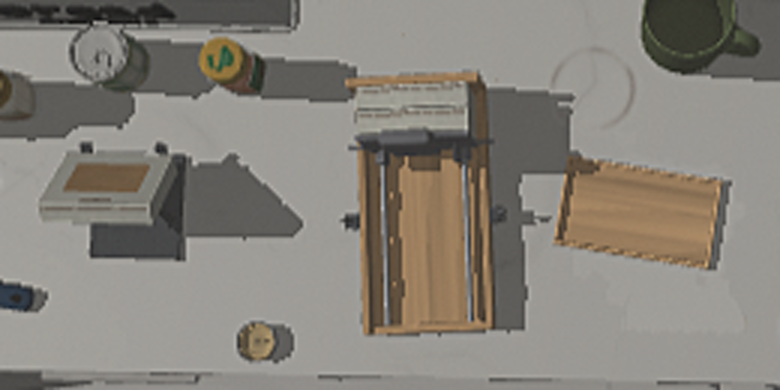

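```bash
cat > m.py <<'E'
from h import *
def rect(n,P,m):
    q=P[m][:,:2]; r=cv2.minAreaRect((q*1000).astype(np.float32)); print(n,m.sum(),'med',np.median(P[m],0).round(4),'rect',np.round(r[0],1),np.round(r[1],1),round(r[2],1))
E
python3 - <<'E'
from m import *
for n in ['top','side']:
    d=np.load(n+'.npz');P=d['P'];f=d['f'].astype(int);hsv=cv2.cvtColor(d['f'],cv2.COLOR_RGB2HSV)
    X,Y,Z=P[...,0],P[...,1],P[...,2]
    print(n,'table',np.median(Z[(abs(Z)<.02)&(X>.35)&(X<.65)&(abs(Y)<.5)]))
    b=(X>.40)&(X<.58)&(Y>.29)&(Y<.46)
    m=b&(Z>.06)&(Z<.14)
    rect('carton',P,m)
    q=P[m];A=np.c_[q[:,:2],np.ones(len(q))];c=np.linalg.lstsq(A,q[:,2],rcond=None)[0]
    nn=np.array([-c[0],-c[1],1]);nn/=np.linalg.norm(nn);print('normal',nn.round(3),'tilt',np.degrees(np.arccos(nn[2])),'az',np.degrees(np.arctan2(nn[1],nn[0])), 'z range',np.percentile(q[:,2],[2,98]))
    m=(hsv[...,0]>8)&(hsv[...,0]<22)&(hsv[...,1]>70)&(Z<.04)&(Y<-.02)&(Y>-.25)&(X>.38)&(X<.6)
    k=cv2.connectedComponentsWithStats(m.astype(np.uint8));i=1+np.argmax(k[2][1:,4]);rect('tray',P,k[1]==i)
    b=(X>.35)&(X<.66)&(Y>0)&(Y<.2)
    rect('paddle',P,b&(Z>.115)&(Z<.18))
    rect('rails',P,b&(Z>.02)&(Z<.055)&(X<.6))
    rect('tops',P,b&(Z>.08)&(Z<.11))
E
```

```text
top table -0.0008179190419417282
carton 858 med [0.4914 0.3778 0.1003] rect [500.6 381.7] [107.3  77.9] 89.1
normal [ 0.645 -0.032  0.764] tilt 40.214255428776326 az -2.8602201803499527 z range [0.06193028 0.11971582]
tray 1545 med [ 0.4865 -0.1154  0.0031] rect [ 486.3 -115.4] [153.3  87. ] 81.7
paddle 123 med [0.5358 0.0925 0.1542] rect [537.8  94.2] [13.9 45.7] 2.5
rails 820 med [0.4697 0.0583 0.0282] rect [482.   90.6] [230.1 155. ] 3.7
tops 822 med [0.5761 0.0942 0.0942] rect [569.   96.1] [ 75.7 124. ] 3.9
side table -0.0005697889194458128
carton 571 med [0.4747 0.3959 0.1074] rect [491.7 382.5] [106.5  63.3] 90.0
normal [ 0.724 -0.015  0.69 ] tilt 46.359122414048485 az -1.1886044451852182 z range [0.06153938 0.11830592]
tray 614 med [ 0.4938 -0.1044  0.0029] rect [ 488.1 -113.1] [154.1  92.4] 80.5
paddle 196 med [0.5342 0.1003 0.1401] rect [537.4  96.9] [17.1 50.7] 1.2
rails 1105 med [0.5015 0.1302 0.0288] rect [479.8  90.1] [159.7 235.3] 88.1
tops 430 med [0.5557 0.1192 0.0941] rect [569.9 101.4] [ 79.2 111.3] 7.9
```

>>> move_arm(moves=[[1, 24, -32.5, 0, 0], [1, 24, -32.5, 0, 0], [1, 24, -32.5, 0, 0], [1, 24, -32.5, 0, 0], [1, 24, -32.5, 0, 0], [1, 24, -32.5, 0, 0], [1, 24, -32.5, 0, 0], [1, 24, -32.5, 0, 0], [1, 24, -32.5, 0, 0], [1, 24, -32.5, 0, 0], [1, 24, -32.5, 0, 0], [1, 24, -32.5, 0, 0], [1, 24, -32.5, 0, 0], [1, 24, -32.5, 0, 0], [1, 24, -32.5, 0, 0], [1, 24, -32.5, 0, 0]], newtons=40)

```text
time_s: 1.75
tool_pos: [0.3752, 0.0849, 0.3039]
orientation: [0.993, 0.115, 0.0, 0.0]
force: [0.1, -1.6, 0.0]
width: 0.0851
grip_force: 0.0
```

>>> move_arm(moves=[[1, 24, -32.5, 0, 0], [1, 24, -32.5, 0, 0], [1, 24, -32.5, 0, 0], [1, 24, -32.5, 0, 0], [1, 24, -32.5, 0, 0], [1, 24, -32.5, 0, 0], [1, 24, -32.5, 0, 0], [1, 24, -32.5, 0, 0], [1, 0, 0, 0, -0.145], [1, 0, 0, 0, -0.145], [1, 0, 0, 0, -0.145], [1, 0, 0, 0, -0.145], [1, 0, 0, 0, -0.145], [1, 0, 0, 0, -0.145], [1, 0, 0, 0, -0.145], [1, 0, 0, 0, -0.145], [1, 0, 0, 0, -0.145], [1, 0, 0, 0, 0]])

```text
time_s: 3.55
tool_pos: [0.5023, 0.38, 0.3035]
orientation: [0.719, 0.695, -0.0, -0.0]
force: [-0.1, 0.1, 0.1]
width: 0.0852
grip_force: 0.0
```

```bash
cat >> m.py <<'E'
def to(p,o=None):
    o=o or robot.get_obs();M=R.from_quat(o['orientation']).as_matrix();print('t',o['time_s'],'pos',o['tool_pos'].round(4),'yaw',np.degrees(np.arctan2(M[1,0],M[0,0])).round(2),'tilt',M[:,2].round(3),'shift mm',(M.T@(np.array(p)-o['tool_pos'])*1000).round(1),'w',o['width'],'grip',o['grip_force'],'F',o['force'].round(2))
E
python3 - <<'E'
from m import *
o=robot.get_obs();to([.5,.38,.303],o);print(o['joints'].round(3))
c=viewer.camera('wrist');save('w1',c);P=pts(c,o);print(np.array(c['mount']).round(3),c['fovy'])
np.savez('w1',P=P,f=c['frame'])
X,Y,Z=P[...,0],P[...,1],P[...,2]
b=(X>.40)&(X<.58)&(Y>.29)&(Y<.46)
t=b&(Z<.02)&(Z>-.02);print('base/table z',np.median(Z[t]))
for lo in np.arange(.045,.125,.01):
    m=b&(Z>lo)&(Z<lo+.01)
    if m.sum()<30: continue
    print(lo.round(3),m.sum(),'x',np.percentile(X[m],[3,50,97]).round(4),'y',np.percentile(Y[m],[1,99]).round(4))
    if m.sum()>30: print('  slope',np.polyfit(Y[m],X[m],1).round(3))
E
```

```text
t 3.55 pos [0.5023 0.38   0.3035] yaw 88.07 tilt [-0.001 -0.    -1.   ] shift mm [-0.  -2.3  0.5] w 0.08518138794991803 grip 0.0 F [-0.1   0.08  0.08]
[0.462 0.551 1.147 0.    1.445 0.496]
[[-0.001  0.957  0.291  0.074]
 [ 1.     0.001 -0.     0.   ]
 [-0.001  0.291 -0.957 -0.072]
 [ 0.     0.     0.     1.   ]] 65.7741175243511
base/table z 0.0017722393180621965
0.055 1118 x [0.5264 0.5311 0.5425] y [0.3308 0.4324]
  slope [-0.017  0.538]
0.065 1084 x [0.5181 0.5225 0.5268] y [0.3303 0.4325]
  slope [-0.013  0.527]
0.075 1240 x [0.5096 0.5143 0.5186] y [0.3301 0.4326]
  slope [-0.016  0.52 ]
0.085 1377 x [0.5013 0.5059 0.5103] y [0.3305 0.4326]
  slope [-0.013  0.511]
0.095 1517 x [0.4928 0.4975 0.5018] y [0.3306 0.4326]
  slope [-0.015  0.503]
0.105 3056 x [0.4635 0.4855 0.4931] y [0.3306 0.4326]
  slope [0.002 0.479]
0.115 2585 x [0.4713 0.4785 0.4844] y [0.3303 0.4319]
  slope [0.006 0.476]
```

View pics/w1.png

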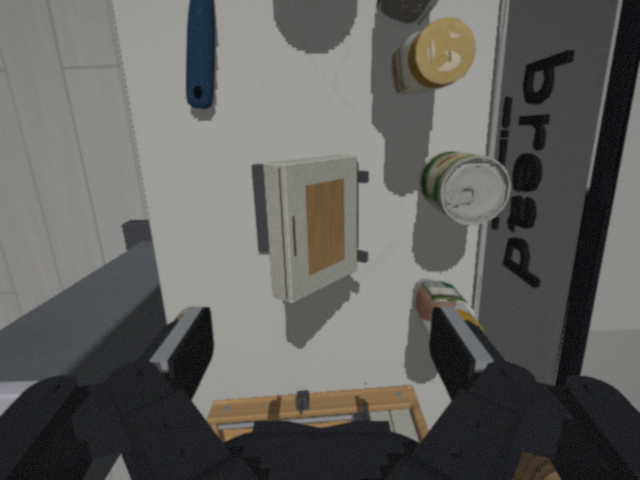

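>>> move_arm(moves=[[1, 1.5, -4.3, 0, -0.05], [1, 0, 0, 31, 0], [1, 0, 0, 30, 0], [1, 0, 0, 30, 0], [1, 0, 0, 30, 0], [1, 0, 0, 20, 0], [1, 0, 0, 10, 0], [1, 0, 0, 0, 0]])

```text
time_s: 4.4
tool_pos: [0.4979, 0.3815, 0.1519]
orientation: [0.703, 0.712, -0.001, -0.0]
force: [0.2, 0.1, -0.5]
width: 0.0856
grip_force: 0.0
```

>>> move_arm(moves=[[0.95, 0, 2, 0, 0], [0.9, 0, 2, 0, 0], [0.85, 0, 2, 0, 0], [0.8, 0, 2, 0, 0], [0.76, 0, 2, 0, 0], [0.72, 0, 2, 0, 0], [0.68, 0, 2, 0, 0], [0.64, 0, 2, 0, 0], [0.64, 0, 0, 0, 0]])

```text
time_s: 5.3
tool_pos: [0.5145, 0.3818, 0.1529]
orientation: [0.702, 0.712, 0.0, 0.0]
force: [-1.3, 0.1, -0.3]
width: 0.0546
grip_force: 0.0
```

Run:
```python
from m import *
o=robot.get_obs();to([.527,.3815,.152],o)
c=viewer.camera('wrist');save('w2',c)
```

```text
t 5.3 pos [0.5145 0.3818 0.1529] yaw 90.85 tilt [ 0.  0. -1.] shift mm [-0.5 12.5  0.9] w 0.05464202335870742 grip 0.0 F [-1.27  0.15 -0.26]
```

View pics/w2.png

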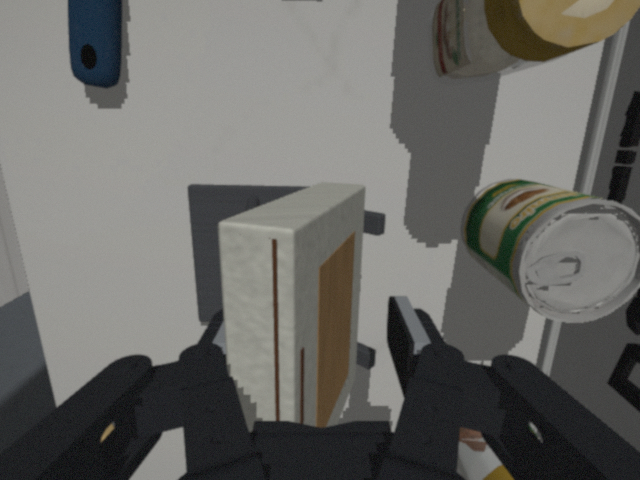

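>>> move_arm(moves=[[0.6, 0, 2, 0, 0], [0.56, 0, 2, 0, 0], [0.52, 0, 2, 0, 0], [0.48, 0, 2, 0, 0], [0.44, 0, 2, 0, 0], [0.4, 0, 2, 0, 0], [0.36, 0, 0, 0, 0], [0.32, 0, 0, 0, 0], [0.26, 0, 0, 0, 0], [0.2, 0, 0, 0, 0], [0.1, 0, 0, 0, 0], [0.1, 0, 0, 0, 0]])

```text
time_s: 6.55
tool_pos: [0.5227, 0.3824, 0.1528]
orientation: [0.702, 0.713, -0.004, -0.003]
force: [-19.4, -2.7, 11.1]
width: 0.0218
grip_force: 37.6
```

Run:
```python
from m import *
o=robot.get_obs();to([.527,.3815,.152],o)
c=viewer.camera('wrist');save('w3',c)
```

```text
t 6.55 pos [0.5227 0.3824 0.1528] yaw 90.9 tilt [-0.01  -0.002 -1.   ] shift mm [-0.9  4.3  0.7] w 0.021842106446076433 grip 37.64622688293457 F [-19.39  -2.71  11.15]
```

View pics/w3.png

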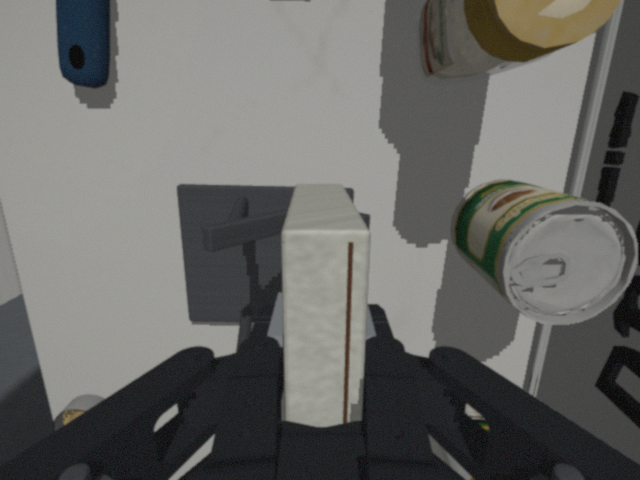

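>>> move_arm(moves=[[0.1, 0, -2, -5, 0], [0.1, 0, -2, -15, 0], [0.1, 0, 0, -30, 0], [0.1, 0, 0, -40, 0], [0.1, 0, 0, -40, 0], [0.1, 0, 0, -25, 0], [0.1, 0, 0, 0, 0]], newtons=60)

```text
time_s: 7.3
tool_pos: [0.5228, 0.3822, 0.313]
orientation: [0.702, 0.712, 0.004, 0.002]
force: [0.2, 0.1, -2.6]
width: 0.0213
grip_force: 58.4
```

>>> move_arm(moves=[[0.1, -20, -2, 0, 0], [0.1, -33, -3, 0, 0], [0.1, -33, -3, 0, 0], [0.1, -33, -3, 0, 0], [0.1, -33, -3, 0, 0], [0.1, -33, -3, 0, 0], [0.1, -33, -3, 0, 0], [0.1, -33, -3, 0, 0], [0.1, -33, -3, 0, 0], [0.1, -33, -3, 0, 0], [0.1, -33, -3, 0, 0], [0.1, -33, -3, 0, 0], [0.1, -33, -3, 0, 0], [0.1, -33, -3, 0, 0], [0.1, -33, -3, 0, 0], [0.1, -15, 0, 0, 0.08], [0.1, 0, 0, 0, 0.08], [0.1, 0, 0, 0, 0], [0.1, 0, 0, 0, 0]])

```text
time_s: 9.2
tool_pos: [0.4854, -0.1154, 0.3073]
orientation: [0.756, 0.655, -0.0, -0.0]
force: [-0.2, 0.5, -1.4]
width: 0.0215
grip_force: 58.4
```

Run:
```python
from m import *
o=robot.get_obs();to([.487,-.115,.21],o)
c=viewer.camera('wrist');save('w4',c);P=pts(c,o);f=c['frame'];hsv=cv2.cvtColor(f,cv2.COLOR_RGB2HSV)
X,Y,Z=P[...,0],P[...,1],P[...,2]
m=(hsv[...,0]>8)&(hsv[...,0]<22)&(hsv[...,1]>70)&(Z<.03)&(Y<-.02)&(Y>-.25)&(X>.38)&(X<.6);rect('tray',P,m)
s=viewer.camera('side');save('s4',s);np.savez('s4',P=pts(s),f=s['frame']);P=pts(s);m=(abs(P[...,0]-.487)<.05)&(abs(P[...,1]+.115)<.1)&(P[...,2]>.1)&(P[...,2]<.30);h=cv2.cvtColor(s['frame'],cv2.COLOR_RGB2HSV);m&=(h[...,2]>110)
print(m.sum());q=P[m];print(np.percentile(q,[1,50,99],axis=0).round(4))
```

```text
t 9.2 pos [ 0.4854 -0.1154  0.3073] yaw 81.82 tilt [-0.001  0.    -1.   ] shift mm [ 0.6  1.6 97.3] w 0.02146605272300447 grip 58.358160853385925 F [-0.22  0.52 -1.43]
tray 5983 med [ 0.4974 -0.0709  0.006 ] rect [491.8 -88.3] [97.8 88. ] 81.3
507
[[ 0.4708 -0.1237  0.2057]
 [ 0.4809 -0.0798  0.2513]
 [ 0.5097 -0.0599  0.2926]]
```

View pics/s4.png

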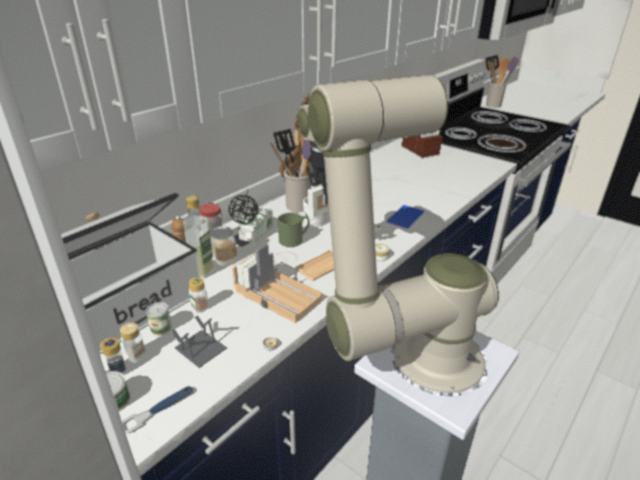

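>>> move_arm(moves=[[0.1, 0, 1.5, 25, 0], [0.1, 0, 0, 30, 0], [0.1, 0, 0, 25, 0], [0.1, 0, 0, 10, 0], [0.1, 0, 0, 2, 0], [0.1, 0, 0, 2, 0], [0.1, 0, 0, 0, 0]])

```text
time_s: 10.0
tool_pos: [0.4874, -0.1159, 0.2148]
orientation: [0.756, 0.654, 0.0, 0.001]
force: [1.0, -0.4, -1.0]
width: 0.0215
grip_force: 58.4
```

>>> move_arm(moves=[[0.1, 0, 0, 1.5, 0], [0.1, 0, 0, 1.5, 0], [0.1, 0, 0, 0, 0]])

```text
time_s: 10.3
tool_pos: [0.4871, -0.1158, 0.2109]
orientation: [0.756, 0.654, 0.0, 0.0]
force: [-0.4, -0.1, -1.1]
width: 0.0212
grip_force: 58.4
```

>>> move_arm(moves=[[0.1, 0, 0, 25, 0], [0.1, 0, 0, 30, 0], [0.1, 0, 0, 25, 0], [0.1, 0, 0, 12, 0], [0.1, 0, 0, 2, 0], [0.1, 0, 0, 2, 0], [0.1, 0, 0, 0, 0], [0.1, 0, 0, 0, 0]])

```text
time_s: 11.1
tool_pos: [0.4875, -0.116, 0.1158]
orientation: [0.756, 0.654, 0.0, 0.001]
force: [1.4, -0.3, -1.3]
width: 0.0212
grip_force: 58.5
```

Run:
```python
from m import *
o=robot.get_obs();to([.487,-.115,.107],o)
s=viewer.camera('side');P=pts(s);np.savez('s5',P=P,f=s['frame']);save('s5',s)
m=(abs(P[...,0]-.487)<.05)&(abs(P[...,1]+.115)<.07)&(P[...,2]>.0)&(P[...,2]<.12);h=cv2.cvtColor(s['frame'],cv2.COLOR_RGB2HSV);m&=(h[...,2]>90)&(h[...,1]<40)
print(m.sum());q=P[m];print(np.percentile(q,[1,50,99],axis=0).round(4))
```

```text
t 11.1 pos [ 0.4875 -0.116   0.1158] yaw 81.7 tilt [ 0.002 -0.001 -1.   ] shift mm [ 0.9 -0.6  8.8] w 0.021242744444495854 grip 58.45570206642151 F [ 1.35 -0.32 -1.29]
400
[[ 0.446  -0.1243  0.0007]
 [ 0.484  -0.0789  0.0688]
 [ 0.5313 -0.0591  0.115 ]]
```

Keep lowering until contact shows in the force.

>>> move_arm(moves=[[0.1, 0, 0, 2, 0], [0.1, 0, 0, 2, 0], [0.1, 0, 0, 1.5, 0], [0.1, 0, 0, 0, 0]])

```text
time_s: 11.55
tool_pos: [0.487, -0.1158, 0.1091]
orientation: [0.756, 0.654, -0.0, -0.0]
force: [-0.4, -0.7, -1.5]
width: 0.0213
grip_force: 58.5
```

>>> move_arm(moves=[[0.1, 0, 0, 1.5, 0], [0.1, 0, 0, 1, 0], [0.1, 0, 0, 0, 0]])

```text
time_s: 11.85
tool_pos: [0.487, -0.1158, 0.1068]
orientation: [0.756, 0.654, -0.0, -0.0]
force: [-0.3, -0.7, -1.1]
width: 0.0216
grip_force: 58.5
```

>>> move_arm(moves=[[0.1, 0, 0, 1, 0], [0.1, 0, 0, 0, 0]])

```text
time_s: 12.05
tool_pos: [0.4872, -0.1159, 0.1062]
orientation: [0.756, 0.654, 0.0, 0.0]
force: [-1.3, 0.1, 3.0]
width: 0.0216
grip_force: 59.0
```

>>> move_arm(moves=[[0.27, 0, 0, 0, 0], [0.32, 0, 0, 0, 0], [0.4, 0, 0, 0, 0], [0.5, 0, 0, 0, 0], [0.6, 0, 0, 0, 0], [0.7, 0, 0, 0, 0], [0.7, 0, 0, 0, 0], [0.7, 0, 0, -10, 0], [0.7, 0, 0, -30, 0], [0.7, 0, 0, -45, 0], [0.7, 0, 0, -45, 0], [0.7, 0, 0, -45, 0], [0.7, 0, 0, -25, 0], [0.7, 0, 0, 0, 0]])

```text
time_s: 13.45
tool_pos: [0.4877, -0.116, 0.3102]
orientation: [0.756, 0.654, 0.001, 0.004]
force: [0.1, -0.0, -0.8]
width: 0.0597
grip_force: 0.0
```

Run:
```python
from m import *
o=robot.get_obs();to([.5,.0,.3],o)
c=viewer.camera('wrist');save('w5',c);P=pts(c,o);
m=(abs(P[...,0]-.487)<.06)&(abs(P[...,1]+.115)<.08)&(P[...,2]>.08)&(P[...,2]<.11);rect('carton top',P,m);print(P[...,2][m].min(),P[...,2][m].max(),np.percentile(P[...,2][m],[10,50,90]))
```

```text
t 13.45 pos [ 0.4877 -0.116   0.3102] yaw 81.7 tilt [ 0.007 -0.003 -1.   ] shift mm [116.6  -4.6   9.9] w 0.059687722985824525 grip 0.0 F [ 0.07 -0.   -0.78]
carton top 3421 med [ 0.4881 -0.1129  0.0917] rect [ 487.7 -117.4] [103.9  22.8] 82.0
0.08061539599165779 0.09401655920093788 [0.09073794 0.09170447 0.09260815]
```

View pics/w5.png

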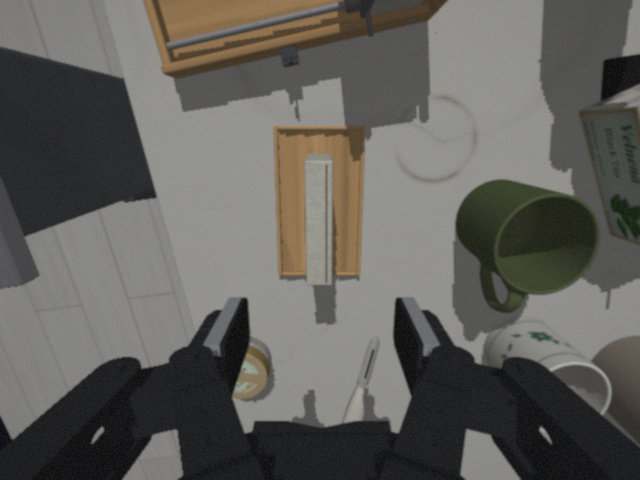

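>>> move_arm(moves=[[0.7, 30, -6, 0, 0], [0.7, 40, -8, 0, 0], [0.7, 40, -8, 0, 0], [0.7, 33, -7, 0, -0.06], [0.7, 0, 0, 0, -0.146], [0.7, 0, 0, 0, 0], [0.7, 0, 0, 0, 0]])

```text
time_s: 14.2
tool_pos: [0.4789, 0.0296, 0.3052]
orientation: [0.687, 0.727, -0.0, -0.001]
force: [0.9, -0.9, -1.1]
width: 0.0598
grip_force: 0.0
```

Run:
```python
from m import *
o=robot.get_obs();to([.5378,.0942,.21],o)
c=viewer.camera('wrist');save('w6',c);P=pts(c,o);np.savez('w6',P=P,f=c['frame'])
X,Y,Z=P[...,0],P[...,1],P[...,2]
b=(X>.34)&(X<.66)&(Y>0)&(Y<.2)
rect('paddle',P,b&(Z>.15)&(Z<.165));rect('tops',P,b&(Z>.085)&(Z<.1))
rect('rails',P,b&(Z>.028)&(Z<.034));
g=c['frame'].max(-1)<70
m=b&(Z>.036)&(Z<.052)&(X<.56)
k=cv2.connectedComponentsWithStats(m.astype(np.uint8))
for i in range(1,k[0]):
    if k[2][i,4]>8: print('px',k[3][i].round(),end=' ');rect('clip?',P,k[1]==i)
```

```text
t 14.2 pos [0.4789 0.0296 0.3052] yaw 93.26 tilt [-0.001  0.    -1.   ] shift mm [61.1 62.7 95.1] w 0.05984820023743223 grip 0.0 F [ 0.88 -0.91 -1.1 ]
paddle 2077 med [0.5382 0.095  0.1591] rect [539.9  94. ] [14.8 45.4] 3.8
tops 9859 med [0.5812 0.1035 0.0975] rect [570.2  95.8] [ 75.3 125.6] 3.9
rails 3898 med [0.4687 0.1402 0.0328] rect [477.3  89.8] [154.6 229.4] 86.7
px [324.  50.] clip? 40 med [0.4736 0.1644 0.0483] rect [473.8 165.1] [2.4 5.6] 3.7
px [407.  76.] clip? 193 med [0.5427 0.1515 0.0408] rect [544.1 148.4] [ 4.7 32.7] 0.1
px [398. 108.] clip? 72 med [0.5431 0.1259 0.0443] rect [536.4 126.3] [ 7.7 19.7] 63.4
px [392. 183.] clip? 70 med [0.5412 0.0608 0.0454] rect [539.5  60.8] [17.8  4.3] 19.6
px [399. 208.] clip? 140 med [0.5502 0.0373 0.0406] rect [550.6  39.9] [ 4.3 31.9] 7.3
px [325. 229.] clip? 29 med [0.483  0.0166 0.0482] rect [483.1  14.8] [2.  6.2] 2.8
```

View pics/w6.png

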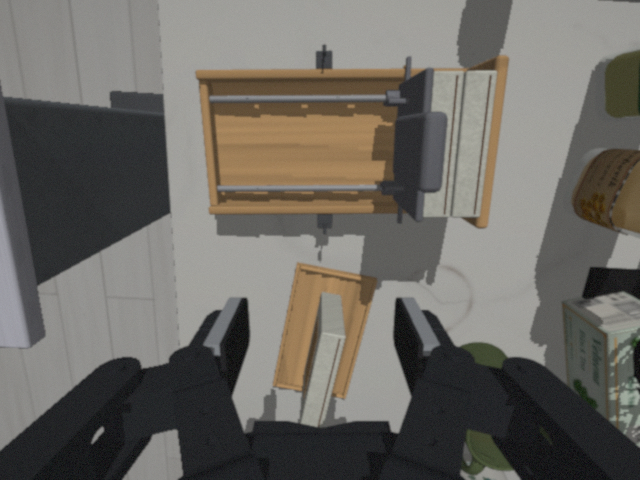

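>>> move_arm(moves=[[0.7, 30, 32, 0, 0], [0.7, 31, 31.5, 0, -0.007], [0.7, 0, 0, 20, 0], [0.7, 0, 0, 30, 0], [0.7, 0, 0, 30, 0], [0.7, 0, 0, 20, 0], [0.7, 0, 0, 10, 0], [0.5, 0, 0, 0, 0], [0.3, 0, 0, 0, 0], [0.1, 0, 0, 0, 0], [0, 0, 0, 0, 0], [0, 0, 0, 0, 0], [0, 0, 0, 0, 0]], newtons=60)

```text
time_s: 15.55
tool_pos: [0.5393, 0.0945, 0.1972]
orientation: [0.683, 0.731, 0.001, 0.001]
force: [1.5, -0.8, 6.1]
width: 0.013
grip_force: 59.2
```

Run:
```python
from m import *
o=robot.get_obs();to([.539,.0945,.195],o)
```

```text
t 15.55 pos [0.5393 0.0945 0.1972] yaw 93.87 tilt [ 0.003 -0.    -1.   ] shift mm [ 0.  -0.3  2.2] w 0.01302464935698062 grip 59.17888283729553 F [ 1.48 -0.81  6.12]
```

>>> move_arm(moves=[[0, 0, -4, 0, 0], [0, 0, -8, 0, 0], [0, 0, -8, 0, 0], [0, 0, -8, 0, 0], [0, 0, -8, 0, 0], [0, 0, -8, 0, 0], [0, 0, -8, 0, 0], [0, 0, -8, 0, 0], [0, 0, -6, 0, 0], [0, 0, -2.5, 0, 0], [0, 0, 0, 0, 0], [0, 0, 0, 0, 0]])

```text
time_s: 16.75
tool_pos: [0.4719, 0.0902, 0.1972]
orientation: [0.683, 0.73, 0.002, 0.002]
force: [9.5, 3.1, 3.3]
width: 0.0132
grip_force: 58.9
```

Run:
```python
from m import *
for n in ['wrist','top','side']:
    o=robot.get_obs();
    if n=='wrist': to([.4709,.09,.195],o)
    c=viewer.camera(n);save('f'+n,c);P=pts(c,o)
    X,Y,Z=P[...,0],P[...,1],P[...,2];r=X*.998+Y*.0645;s=Y*.998-X*.0645
    e=(abs(s-np.median([.0590]))>.056)&(abs(s-.059)<.085)&(r>.40)&(r<.545)&(Z>.034)&(Z<.06)
    k=cv2.connectedComponentsWithStats(e.astype(np.uint8))
    for i in range(1,k[0]):
        m=k[1]==i
        if m.sum()>4: print(n,'px',k[3][i].round(),m.sum(),'r',np.percentile(r[m],[5,50,95]).round(4),'s',np.median(s[m]).round(4),'z',Z[m].max().round(4))
    m=(abs(X-.487)<.06)&(abs(Y+.115)<.08)&(Z>.08)&(Z<.11)
    if m.sum()>20: rect(n+' carton',P,m)
w=cv2.imread('pics/fwrist.png');t=cv2.resize(cv2.imread('pics/ftop.png')[190:310,230:400],(680,480),interpolation=2)
cv2.imwrite('pics/f.png',np.vstack([cv2.resize(w,(400,300)),cv2.resize(t,(400,300))]))
```

```text
t 16.75 pos [0.4719 0.0902 0.1972] yaw 93.86 tilt [ 0.006  0.001 -1.   ] shift mm [-0.1 -1.   2.2] w 0.013175299498811632 grip 58.92543017864227 F [9.46 3.06 3.32]
wrist px [331. 128.] 63 r [0.4816 0.4832 0.4844] s 0.1344 z 0.0503
wrist px [333. 150.] 202 r [0.4802 0.4854 0.4874] s 0.1207 z 0.0423
wrist px [213. 155.] 58 r [0.4064 0.4118 0.4157] s 0.1184 z 0.0355
wrist px [239. 152.] 5 r [0.4263 0.4273 0.4278] s 0.1203 z 0.0358
wrist px [243. 151.] 7 r [0.4288 0.43   0.4311] s 0.1209 z 0.0351
wrist px [253. 152.] 6 r [0.4353 0.4356 0.4364] s 0.1206 z 0.0344
wrist px [272. 156.] 51 r [0.443  0.4481 0.4516] s 0.1179 z 0.0358
wrist px [270. 152.] 7 r [0.4454 0.4464 0.4474] s 0.1203 z 0.0351
wrist px [284. 154.] 21 r [0.4531 0.4549 0.4567] s 0.1191 z 0.0351
wrist px [298. 154.] 36 r [0.4605 0.4627 0.4681] s 0.1194 z 0.0356
wrist px [350. 155.] 57 r [0.4907 0.4944 0.502 ] s 0.118 z 0.0353
wrist px [371. 152.] 7 r [0.5075 0.5085 0.5091] s 0.1204 z 0.0345
wrist px [378. 152.] 14 r [0.5107 0.5131 0.5148] s 0.1204 z 0.0352
wrist px [409. 155.] 28 r [0.5302 0.532  0.5345] s 0.1183 z 0.0356
wri
[... 1780 characters left out ...]
35
wrist px [219. 326.] 13 r [0.4048 0.4059 0.4073] s 0.0004 z 0.0354
wrist px [229. 325.] 11 r [0.4111 0.4136 0.4147] s 0.0019 z 0.0356
wrist px [407. 326.] 7 r [0.5383 0.5388 0.5391] s 0.0 z 0.0347
wrist px [230. 328.] 5 r [0.4122 0.4135 0.4146] s -0.0011 z 0.0351
top px [304. 250.] 13 r [0.4798 0.4829 0.4858] s -0.0082 z 0.0475
top carton 306 med [ 0.4859 -0.1157  0.0887] rect [ 486.1 -116.5] [103.5  22.6] 82.0
side px [295. 275.] 5 r [0.4819 0.4822 0.4854] s -0.0146 z 0.0423
side px [292. 277.] 5 r [0.484  0.4854 0.4873] s -0.0026 z 0.0401
side px [263. 299.] 16 r [0.4806 0.4833 0.4854] s 0.132 z 0.0498
side carton 180 med [ 0.4846 -0.11    0.0879] rect [ 485.  -113.8] [106.2  32.9] 83.7
```

View pics/f.png

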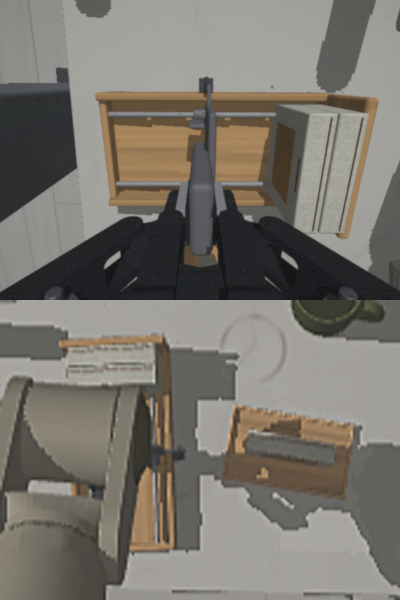

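>>> move_arm(moves=[[0, 0, -1, 0, 0], [0, 0, -0.8, 0, 0], [0, 0, 0, 0, 0], [0, 0, 0, 0, 0], [0, 0, 0, 0, 0], [0, 0, 0, 0, 0], [0, 0, 0, 0, 0], [0, 0, 0, 0, 0]])

```text
time_s: 17.7
tool_pos: [0.4702, 0.0901, 0.1972]
orientation: [0.683, 0.73, 0.002, 0.002]
force: [9.6, 2.9, 2.1]
width: 0.013
grip_force: 58.9
```

Run:
```python
from m import *
o=robot.get_obs();to([.4709,.09,.195],o)
c=viewer.camera('wrist');P=pts(c,o)
X,Y,Z=P[...,0],P[...,1],P[...,2];r=X*.998+Y*.0645;s=Y*.998-X*.0645
for a,b,z in [(.1315,.138,.042),(.120,.129,.0375)]:
    m=(s>a)&(s<b)&(r>.46)&(r<.51)&(Z>z)&(Z<.06);print(m.sum(),np.percentile(r[m],[5,50,95]).round(4))
if o['grip_force']>30: print(job.sign_off())
```

```text
t 17.7 pos [0.4702 0.0901 0.1972] yaw 93.86 tilt [ 0.006  0.001 -1.   ] shift mm [-0.2  0.7  2.2] w 0.013013974205201702 grip 58.921868205070496 F [9.64 2.85 2.14]
62 [0.4816 0.4828 0.4845]
96 [0.4825 0.4841 0.4856]
the job is handed in; nothing more can be done
None
```

The job is handed in: the carton stands upright and released in the wooden tray, and the gripper is still holding the pusher about 1 mm from the marks by the last camera reading. The sign-off gave no verdict.

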